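# Check that the cash tin's catch has held

## Robot

A 7-joint arm with a two-finger parallel gripper is mounted at the origin on a cart in front of the work surface, level with it; the furniture and walls round the work are solid. World frame = base frame: x ahead of the robot, y to its left, z up, the work surface at z = 0. Lengths are in m, angles in rad, forces in N, time in s.
With the tool pointing down it reaches from about 0.4 to 0.85 m from the base axis. Payload 10.4 kg.
Tool frame: the origin (TCP) lies at the very end of the fingers, on their centre line; the grasp point (between the pads) lies 19 mm behind it; z points along the fingers, y is the line along which they close (so a half turn about z gives the same grasp; the last joint's range is limited). The gripper opens to 85 mm and grips with 20 to 120 N. Pads are 22 mm wide; open, the fingers measure 114 mm over their backs; the gripper's body (76 mm by 85 mm) begins 54 mm behind the grasp point. The pads swing forward as they close: fully open they stand 13 mm farther back than shut.
Start: joints at [-1.312, 0.332, -0.065, 1.46, 0.022, 1.35, -0.088], TCP at [0.174, 0.6, 0.231] pointing down, gripper open.
Joint ranges: [-2.6, 2.6], [-0.5, 2.12], [-1.47, 1.34], [0.16, 2.42], [-1.27, 4.41], [0.06, 2.06], [-2.6, 2.6]. Speed limits (rad/s): [2.22, 2.22, 2.79, 2.79, 3.14, 3.14, 3.14].

## Interface

Orientations are given as a unit quaternion [x, y, z, w].
In Python, from workcell import manip, optics gives the robot as it stands.
- The arm moves only by the tool jog_arm, never from a script. Its arguments are lists of equal length, an entry for each row: "dr": the turn, a rotation vector about the tool's x, y, z normalised to -1 to 1, where 1 is 4 degrees, a list of three; "translation": the shift along the tool's x, y, z normalised to -1 to 1, where 1 is 0.025 m, a list of three; "jaw": the opening, from 0 (shut) to 1 (fully open). A call has 1 to 10 rows; each row shifts and turns the commanded pose from where the row before left it, along the tool's axes as they then stand; what a row does not reach is not made up. A row lasts 1/10 s, in which the tool goes at most 50 mm and 8.59 degrees, less where a joint would pass 70% of its speed; a pose out of reach is approached as far as the arm can. A call with a number of a shift or a turn outside -1 to 1 is refused whole. A call with a gripper value outside its range is refused whole. The fingers move at their own pace and stop on an object; "squeeze" is the grip in N (left out, the last holds). Time passes only in rows, so rows that do not move let the fingers close. It gives the time, the measured TCP pose, the force, the opening and the grip force at its end, in the units of the state.
- manip.get_obs(): the state, without advancing time (a new reading comes with each control period).
- optics.camera(name): name is "side" or "top" or "wrist"; returns a dict with "color" (384x512x3 uint8, red, green, blue), "mtx" (3x3 intrinsics, pixels), "R" (3x3) and "t" (3): a world point X has camera coordinates R X + t. Camera axes: x right, y down, z forward; pixel columns grow to the right and rows downward; lengths in m; the calibration is good to about 2 mm. A picture is of the moment at which its call begins. There is no depth.
- manip.hand_in(): hands the job in; it is judged then, once.
The state is a dict: "clock": time; "joint_pos": joint angles; "joint_velocities": joint speeds; "tau": joint torques, N m; "position": TCP position; "ee_rot": TCP orientation; "ft_force": force on the tool from outside, world axes, zero at the start; "torque": the same for the moment, N m; "grip_width": opening from 0.0 (shut) to 1.0 (fully open); "grasp_force": force on a finger pad.
Only numpy, scipy, OpenCV 4.12 (cv2) and the standard library are available. Lean on these libraries where they do the work, as an engineer would, in place of code of your own. Each camera call takes 0.05 s, during which the arm holds its last target. There are 200 camera calls.

## Task

Check that the lid of the blue cash tin has really caught: take it by the handle on top and give it an upward tug of about a centimetre, without opening it wide. If it gives, press the lid back down until the catch holds; then let go, leaving the blue tin fastened. Do not touch the red tin.

Things in the scene. Friction and masses are not known exactly. Their poses are not given: they have to be found in the camera images.
- blue_tin: Blue steel cash tin, screwed to the table: 118 mm front to back (x), 152 mm wide (y), 80 mm to the flat top of its lid, 114 mm to the top of its handle. Origin: centre of its underside; z up; -x is its front, +x points to the hinge at the back. A round brass button on the front belongs to the catch and is not to be used.
- cash_lid (a joint): Blue tin's lid angle (rad): 0 shut, grows opening. Hinge axis: along y, 60 mm behind the tin's origin, 70 mm up. Caught: rests at 0; a tug lifts it only to 0.02, where it is held firmly. Catch missed: it rests at about 0.09, looking nearly shut, and lifts freely (3 N); 13 N down on the handle (up to 22 N while gripping it, as the bar turns in the grip) presses it past the spring catch to 0.
- cash_handle (a point): Grip point on the handle of the blue tin's lid: middle of a straight round steel bar, 10 mm thick, that runs front to back (along the tin's x) with 44 mm straight. With the lid shut it lies 15 mm ahead of the tin's origin, 109 mm up, 75 mm ahead of the hinge axis; 24 mm of free height under the bar. Axes as the lid's. Pinch it across y from above.
- cash_lid_front (a point): Middle of the upper front edge of the blue tin's lid: with the lid shut 58 mm ahead of the tin's origin, 80 mm up.
- red_tin: Red steel cash tin of the same shape and size as the blue one, with its own handle; not to be touched. Origin: centre of its underside; -x is its front.

How it is judged:
By the outcome, as a careful person would: the job done as asked, in the order asked, and still so for the second after the job is handed in, with the robot touching nothing.
It also fails if it takes over 32 s, if anything falls off the work surface, if the arm or the gripper's body presses on something with over 40 N, if the wrist force passes 120 N, or if a joint passes its speed limit or range.

## Working session

There is one attempt and no reset: what is moved stays moved. The work goes in short steps, Python scripts to look and compute and a tool call to move; the robot and the scene stay as the last step left them, time stands still between calls to the robot, and variables do not carry over. Pictures are saved under pics/ and viewed, at most 10 in all, crops included, and the job is handed in when it is done.

Besides the shell and the picture viewer there is one more tool, called by a JSON object that holds its "name" and its "arguments", one argument or row to a line. jog_arm: Moves the arm, as the interface text tells. Scaled input: -1 to 1 covers 0.025 m each way for a shift and 4 degrees each way for a turn. Its arguments: {"type":"object","properties":{"dr":{"type":"array","items":{"type":"array","items":{"type":"number"}}},"translation":{"type":"array","items":{"type":"array","items":{"type":"number"}}},"jaw":{"type":"array","items":{"type":"number"}},"squeeze":{"type":"number"}},"required":["dr","translation","jaw"]}

```bash
mkdir -p pics; cat > h.py <<'E'
import numpy as np, cv2
from workcell import manip, optics
def ray(c,u,v):
    d=c["R"].T@np.linalg.inv(c["mtx"])@np.array([u,v,1.]); return -c["R"].T@c["t"], d/np.linalg.norm(d)
def plane(c,u,v,z):
    o,d=ray(c,u,v); return o+d*(z-o[2])/d[2]
def tri(rs):
    A=np.zeros((3,3));b=np.zeros(3)
    for o,d in rs:
        P=np.eye(3)-np.outer(d,d);A+=P;b+=P@o
    X=np.linalg.solve(A,b); return X,[np.linalg.norm((np.eye(3)-np.outer(d,d))@(X-o)) for o,d in rs]
E
python3 - <<'E'
from h import *
import pickle
cs={}
for n in("side","top"):
    c=cs[n]=optics.camera(n); cv2.imwrite(f"pics/{n}0.png",c["color"][:,:,::-1])
    print(n,-c["R"].T@c["t"],c["mtx"][0,0])
pickle.dump(cs,open("cs.pkl","wb"))
print(manip.get_obs())
E
```

```text
side [1.29947447 0.27944468 0.68700697] 447.25213585112556
top [0.52924861 0.13135884 1.14414923] 486.3834365990675
{'clock': 0.1, 'joint_pos': array([-1.31160654,  0.33276114, -0.06467603,  1.46087585,  0.02163447,
        1.34988944, -0.0884681 ]), 'joint_velocities': array([ 0.00134839, -0.00130119,  0.00051409, -0.00165059, -0.0006631 ,
       -0.00062718,  0.0018337 ]), 'tau': array([ 1.98530288e-03, -6.26759577e+01,  4.94899834e-02, -3.92422199e+01,
        1.64488860e-02,  7.24330719e-03, -2.86346665e-05]), 'position': array([0.17373097, 0.60001648, 0.23061629]), 'ee_rot': array([ 1.40411139e-01,  9.90093091e-01, -6.17760374e-04, -3.77879695e-05]), 'ft_force': array([ 0.07400453,  0.26527024, -0.43049574]), 'torque': array([-0.00082088, -0.01661802,  0.00988736]), 'grasp_force': 0.0, 'grip_width': 1.0016455908448372}
```

View pics/side0.png

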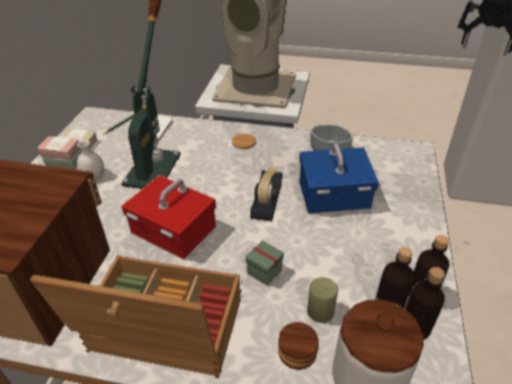

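View pics/top0.png

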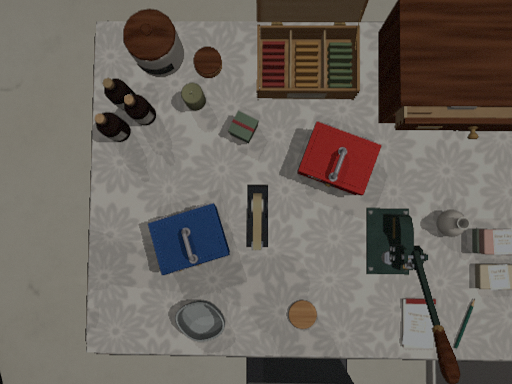

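Side view: blue tin near (337,180) with its grey handle at (338,158), red tin at (170,213). Top view: blue tin (189,240), handle from (186,231) to (193,260), so the front faces the robot with a small yaw. Next I'll measure the lid and the bar in both views.

```bash
python3 - <<'E'
from h import *
import pickle
cs=pickle.load(open("cs.pkl","rb"))
c=cs["top"]; hsv=cv2.cvtColor(c["color"],cv2.COLOR_RGB2HSV)
m=cv2.inRange(hsv,(105,120,30),(125,255,255)); 
ct=max(cv2.findContours(m,cv2.RETR_EXTERNAL,cv2.CHAIN_APPROX_NONE)[0],key=cv2.contourArea)
r=cv2.minAreaRect(ct); print(r)
bp=cv2.boxPoints(r); W=[plane(c,u,v,.08)[:2] for u,v in bp]; print(np.round(W,4),[np.linalg.norm(W[i]-W[i-1]) for i in range(4)],np.mean(W,0))
hull=cv2.fillConvexPoly(np.zeros_like(m),cv2.convexHull(ct),255)
g=cv2.inRange(hsv,(0,0,90),(180,90,255))&cv2.erode(hull,np.ones((7,7)))
n,l,s,ce=cv2.connectedComponentsWithStats(g); k=1+np.argmax(s[1:,4]); p=np.argwhere(l==k)[:,::-1].astype(np.float32)
r2=cv2.minAreaRect(p);print(r2,ce[k],[plane(c,*r2[0],z) for z in(.09,.109,.12)])
out=[]
for n,(x0,x1,y0,y1) in dict(top=(140,240,195,280),side=(290,390,130,215)).items():
    out.append(cv2.resize(cs[n]["color"][y0:y1,x0:x1,::-1],(400,340),interpolation=cv2.INTER_CUBIC))
cv2.imwrite("pics/crop.png",np.hstack(out))
E
```

```text
((187.9729766845703, 238.66213989257812), (53.59715270996094, 71.31582641601562), 72.89727020263672)
[[0.5226 0.3831]
 [0.5701 0.234 ]
 [0.4589 0.1979]
 [0.4116 0.3459]] [np.float64(0.1170371559091175), np.float64(0.15648164376237755), np.float64(0.11698627944347445), np.float64(0.1554050755336464)] [0.49078188 0.29022459]
((189.1663055419922, 244.5403594970703), (35.169105529785156, 7.94462776184082), 74.57783508300781) [188.17333333 244.86      ] [array([0.47831995, 0.28582969, 0.09      ]), array([0.47923789, 0.28304551, 0.109     ]), array([0.47976933, 0.28143361, 0.12      ])]
```

View pics/crop.png

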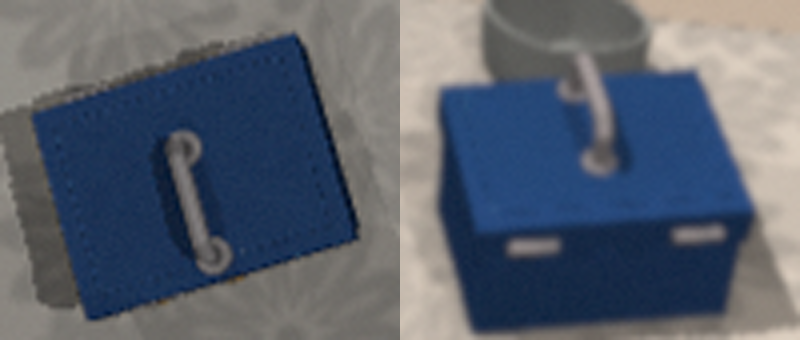

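The crop shows the bar's straight part from top px (184.5,236) to (190.7,256). In the side view it runs from px (334.5,144.5) to (340.7,160). Two silver hinge plates are at the back, facing the side camera. I'll triangulate the bar corners and foot centres.

```bash
python3 - <<'E'
from h import *
import pickle
cs=pickle.load(open("cs.pkl","rb"));t,s=cs["top"],cs["side"]
T=lambda x,y:ray(t,140+x/4-.5,195+y/4-.5)
S=lambda x,y:ray(s,290+(x-400)/4-.5,130+y/4-.5)
for nm,a,b in [("bar back",(180,165),(602,105)),("bar front",(201,243),(578,57)),("foot back",(184,147),(603,160)),("foot front",(213,257),(572,90)),
 ("lid back L",(35,112),(472,232)) ,("lid back",(35,112),(750,212)),("lid backR",(297,37),(475,232)),("lid frontR",(356,238),(442,90)),("lid frontL",(90,318),(695,72))]:
    X,e=tri([T(*a),S(*b)]);print(nm,X.round(4),np.round(e,4))
E
```

```text
bar back [0.498  0.2924 0.1187] [0.0006 0.0006]
bar front [0.4576 0.2783 0.121 ] [0.0013 0.0013]
foot back [0.5067 0.296  0.0884] [0.0015 0.0015]
foot front [0.4481 0.2766 0.0917] [0.0007 0.0007]
lid back L [0.5428 0.303  0.0878] [0.0737 0.0737]
lid back [0.5249 0.3779 0.0796] [0.0004 0.0004]
lid backR [0.5676 0.2353 0.0775] [0.0001 0.0001]
lid frontR [0.4588 0.2017 0.0887] [0.0013 0.0013]
lid frontL [0.4143 0.3439 0.0899] [0.0004 0.0004]
```

The front lid edge measures z≈0.089 against 0.080 at the back. That suggests the lid is sitting at about 0.09 rad. The bar centre is about (0.478, 0.2855, 0.116), with the tin's yaw about 17.7°.

{"name": "jog_arm", "arguments": {
  "dr": [
    [0,0,0],
    [0,0,0],
    [0,0,0],
    [0,0,0],
    [0,0,0],
    [0,0,0],
    [0,0,0],
    [0,0,0],
    [0,0,0],
    [0,0,0]
  ],
  "translation": [
    [-0.95,-0.54,0],
    [-0.95,-0.54,0],
    [-0.95,-0.54,0],
    [-0.95,-0.54,0],
    [-0.95,-0.54,0],
    [-0.95,-0.54,0],
    [-0.95,-0.54,0],
    [-0.95,-0.54,0],
    [-0.95,-0.54,0],
    [-0.95,-0.54,0]
  ],
  "jaw": [1,1,1,1,1,1,1,1,1,1]
}}

```text
clock: 1.1
position: [0.3649, 0.4036, 0.231]
ee_rot: [0.14, 0.99, -0.0, -0.0]
ft_force: [-0.7, 0.6, -0.4]
grip_width: 1.002
grasp_force: 0.0
```

{"name": "jog_arm", "arguments": {
  "dr": [
    [0,0,0],
    [0,0,0],
    [0,0,0],
    [0,0,0],
    [0,0,0],
    [0,0,0],
    [0,0,-0.94],
    [0,0,-0.94],
    [0,0,-0.94],
    [0,0,-0.94]
  ],
  "translation": [
    [-0.95,-0.54,0],
    [-0.95,-0.54,0],
    [-0.95,-0.54,0],
    [-0.95,-0.54,0],
    [-0.95,-0.54,0],
    [-0.95,-0.54,0],
    [0,0,0],
    [0,0,0],
    [0,0,0],
    [0,0,0]
  ],
  "jaw": [1,1,1,1,1,1,1,1,1,1]
}}

```text
clock: 2.1
position: [0.4786, 0.287, 0.2309]
ee_rot: [0.008, 1.0, -0.0, -0.0]
ft_force: [-0.2, -0.6, -0.6]
grip_width: 0.998
grasp_force: 0.0
```

{"name": "jog_arm", "arguments": {
  "dr": [
    [0,0,-0.94],
    [0,0,-0.94],
    [0,0,-0.94],
    [0,0,-0.94],
    [0,0,-0.94],
    [0,0,0],
    [0,0,0]
  ],
  "translation": [
    [0,0,0],
    [0,0,0],
    [0,0,0],
    [0,0,0],
    [0,0,0],
    [0,0,0],
    [0,0,0]
  ],
  "jaw": [1,1,1,1,1,1,1]
}}

```text
clock: 2.8
position: [0.4786, 0.2871, 0.2311]
ee_rot: [-0.153, 0.988, -0.0, -0.0]
ft_force: [-0.1, -0.0, 0.4]
grip_width: 1.001
grasp_force: 0.0
```

```bash
python3 - <<'E'
from h import *
from scipy.spatial.transform import Rotation as Ro
c=optics.camera("wrist"); cv2.imwrite("pics/w1.png",c["color"][:,:,::-1])
o=manip.get_obs(); R=Ro.from_quat(o["ee_rot"]).as_matrix()
print(o["clock"],o["position"],R.round(3),o["ft_force"],-c["R"].T@c["t"])
P=np.array([.478,.2855,.116]);q=c["mtx"]@(c["R"]@P+c["t"]);print("expected px",q[:2]/q[2])
print("tool-frame err",R.T@(P-o["position"]))
E
```

```text
2.85 [0.47866179 0.28715436 0.23114664] [[-0.953 -0.302 -0.   ]
 [-0.302  0.953 -0.   ]
 [ 0.    -0.    -1.   ]] [-0.41055353 -0.00732642  0.26286478] [0.39844397 0.26154198 0.37341465]
expected px [256.41145959 185.93730925]
tool-frame err [ 0.00109848 -0.00137537  0.11514697]
```

View pics/w1.png

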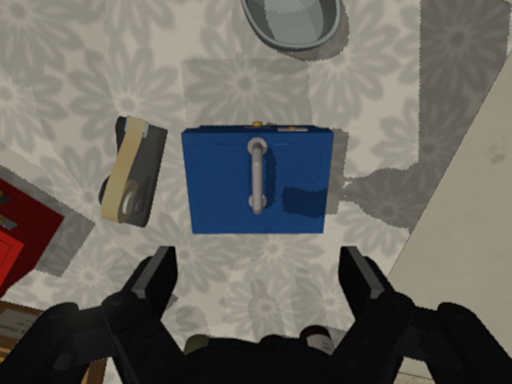

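The wrist view shows the bar upright from (257,147) to (258,207), centred between the fingers, and it agrees with the expected px (256,186). The brass button is at (257,124), on the robot side. I'll descend and pinch.

{"name": "jog_arm", "arguments": {
  "dr": [
    [0,0,0],
    [0,0,0],
    [0,0,0],
    [0,0,0],
    [0,0,0],
    [0,0,0],
    [0,0,0],
    [0,0,0]
  ],
  "translation": [
    [0.04,-0.04,0.9],
    [0,0,0.9],
    [0,0,0.9],
    [0,0,0.9],
    [0,0,0.8],
    [0,0,0.6],
    [0,0,0.3],
    [0,0,0]
  ],
  "jaw": [1,1,1,1,1,1,1,1],
  "squeeze": 40
}}

```text
clock: 3.65
position: [0.4776, 0.2856, 0.098]
ee_rot: [-0.153, 0.988, -0.0, -0.001]
ft_force: [-0.1, 0.4, -0.2]
grip_width: 1.004
grasp_force: 0.0
```

{"name": "jog_arm", "arguments": {
  "dr": [
    [0,0,0],
    [0,0,0],
    [0,0,0],
    [0,0,0],
    [0,0,0],
    [0,0,0],
    [0,0,0],
    [0,0,0],
    [0,0,0],
    [0,0,0]
  ],
  "translation": [
    [0,0,0],
    [0,0,0],
    [0,0,0],
    [0,0,0],
    [0,0,0],
    [0,0,0],
    [0,0,0],
    [0,0,0],
    [0,0,0],
    [0,0,0]
  ],
  "jaw": [0,0,0,0,0,0,0,0,0,0],
  "squeeze": 40
}}

```text
clock: 4.65
position: [0.4781, 0.2864, 0.0991]
ee_rot: [-0.154, 0.988, 0.0, 0.0]
ft_force: [-3.2, 2.5, 4.2]
grip_width: 0.101
grasp_force: 39.1
```

{"name": "jog_arm", "arguments": {
  "dr": [
    [0,0,0],
    [0,0,0],
    [0,0,0]
  ],
  "translation": [
    [-0.06,0,-0.1],
    [-0.06,0,-0.1],
    [0,0,0]
  ],
  "jaw": [0,0,0]
}}

```text
clock: 4.95
position: [0.4804, 0.2871, 0.1029]
ee_rot: [-0.154, 0.988, -0.0, -0.001]
ft_force: [0.9, 5.5, -6.8]
grip_width: 0.104
grasp_force: 39.0
```

{"name": "jog_arm", "arguments": {
  "dr": [
    [0,0,0],
    [0,0,0],
    [0,0,0]
  ],
  "translation": [
    [-0.07,0,-0.1],
    [-0.07,0,-0.1],
    [0,0,0]
  ],
  "jaw": [0,0,0]
}}

```text
clock: 5.25
position: [0.4836, 0.2882, 0.1077]
ee_rot: [-0.154, 0.988, -0.0, -0.001]
ft_force: [1.1, 7.3, -9.2]
grip_width: 0.096
grasp_force: 38.9
```

```bash
python3 - <<'E'
from h import *
a=optics.camera("side");b=optics.camera("top")
print(manip.get_obs()["position"],manip.get_obs()["ft_force"])
cv2.imwrite("pics/tug.png",np.hstack([cv2.resize(b["color"][195:280,140:240,::-1],(400,340),interpolation=2),cv2.resize(a["color"][130:215,290:390,::-1],(400,340),interpolation=2)]))
E
```

```text
[0.48352272 0.2881086  0.10752807] [ 1.28326881  6.10540643 -8.77536922]
```

View pics/tug.png

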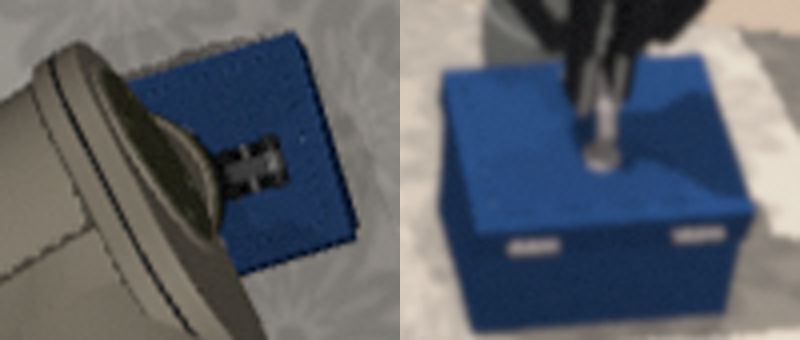

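The side crop shows the front edge has risen (corners at y=72/57, earlier 90/72) with little force. So the catch had missed and the lid gave. Now I'll press it back down along the arc.

{"name": "jog_arm", "arguments": {
  "dr": [
    [0,0,0],
    [0,0,0],
    [0,0,0],
    [0,0,0],
    [0,0,0]
  ],
  "translation": [
    [0.07,0,0.1],
    [0.07,0,0.1],
    [0.06,0,0.1],
    [0.06,0,0.1],
    [0,0,0]
  ],
  "jaw": [0,0,0,0,0]
}}

```text
clock: 5.85
position: [0.4781, 0.2865, 0.0996]
ee_rot: [-0.154, 0.988, 0.001, 0.0]
ft_force: [-4.8, 2.3, 5.4]
grip_width: 0.099
grasp_force: 40.1
```

{"name": "jog_arm", "arguments": {
  "dr": [
    [0,0,0],
    [0,0,0],
    [0,0,0],
    [0,0,0]
  ],
  "translation": [
    [0.05,0,0.09],
    [0.05,0,0.09],
    [0.05,0,0.09],
    [0,0,0]
  ],
  "jaw": [0,0,0,0]
}}

```text
clock: 6.25
position: [0.475, 0.2854, 0.093]
ee_rot: [-0.154, 0.988, 0.001, 0.001]
ft_force: [-1.8, 4.6, 3.2]
grip_width: 0.097
grasp_force: 40.2
```

{"name": "jog_arm", "arguments": {
  "dr": [
    [0,0,0],
    [0,0,0],
    [0,0,0],
    [0,0,0]
  ],
  "translation": [
    [0,0,0.08],
    [0,0,0.08],
    [0,0,0],
    [0,0,0]
  ],
  "jaw": [0,0,0,0]
}}

```text
clock: 6.65
position: [0.4751, 0.2855, 0.0908]
ee_rot: [-0.154, 0.988, 0.001, 0.001]
ft_force: [-10.9, -2.2, 26.0]
grip_width: 0.099
grasp_force: 43.0
```

Firm stop at 26 N. Next, a gentle tug to verify the catch.

{"name": "jog_arm", "arguments": {
  "dr": [
    [0,0,0],
    [0,0,0],
    [0,0,0],
    [0,0,0]
  ],
  "translation": [
    [0,0,-0.1],
    [-0.03,0,-0.12],
    [-0.03,0,-0.1],
    [0,0,0]
  ],
  "jaw": [0,0,0,0]
}}

```text
clock: 7.05
position: [0.4756, 0.2856, 0.0934]
ee_rot: [-0.154, 0.988, -0.0, -0.0]
ft_force: [8.4, 11.6, -25.8]
grip_width: 0.1
grasp_force: 39.5
```

It's held: −26 N with only about 2.5 mm of travel against 8 mm commanded. I'll relax, let go and retreat.

{"name": "jog_arm", "arguments": {
  "dr": [
    [0,0,0],
    [0,0,0],
    [0,0,0]
  ],
  "translation": [
    [0.04,0,0.1],
    [0.02,0,0.1],
    [0,0,0]
  ],
  "jaw": [0,0,0]
}}

```text
clock: 7.35
position: [0.4747, 0.2854, 0.0914]
ee_rot: [-0.154, 0.988, 0.0, 0.0]
ft_force: [-1.0, 5.5, 2.4]
grip_width: 0.094
grasp_force: 42.3
```

{"name": "jog_arm", "arguments": {
  "dr": [
    [0,0,0],
    [0,0,0],
    [0,0,0],
    [0,0,0],
    [0,0,0],
    [0,0,0],
    [0,0,0],
    [0,0,0],
    [0,0,0],
    [0,0,0]
  ],
  "translation": [
    [0,0,0],
    [0,0,0],
    [0,0,0],
    [0,0,0],
    [0,0,0],
    [0,0,0],
    [0,0,0],
    [0,0,0],
    [0,0,0],
    [0,0,0]
  ],
  "jaw": [1,1,1,1,1,1,1,1,1,1]
}}

```text
clock: 8.35
position: [0.4745, 0.2848, 0.0911]
ee_rot: [-0.154, 0.988, 0.0, 0.0]
ft_force: [-0.4, -0.4, -0.6]
grip_width: 1.001
grasp_force: 0.0
```

{"name": "jog_arm", "arguments": {
  "dr": [
    [0,0,0],
    [0,0,0],
    [0,0,0],
    [0,0,0],
    [0,0,0],
    [0,0,0],
    [0,0,0],
    [0,0,0],
    [0,0,0]
  ],
  "translation": [
    [0,0,-0.3],
    [0,0,-0.6],
    [0,0,-0.9],
    [0,0,-0.9],
    [0,0,-0.9],
    [0,0,-0.9],
    [0,0,-0.9],
    [0,0,0],
    [0,0,0]
  ],
  "jaw": [1,1,1,1,1,1,1,1,1]
}}

```text
clock: 9.25
position: [0.4746, 0.2849, 0.2266]
ee_rot: [-0.154, 0.988, 0.0, 0.0]
ft_force: [0.4, -1.0, -0.7]
grip_width: 0.999
grasp_force: 0.0
```

```bash
python3 - <<'E'
from h import *
a=optics.camera("side");b=optics.camera("wrist")
print(manip.get_obs()["position"],manip.get_obs()["ft_force"])
cv2.imwrite("pics/end.png",np.hstack([cv2.resize(b["color"][:,:,::-1],(400,340)),cv2.resize(a["color"][130:215,290:390,::-1],(400,340),interpolation=2)]))
E
```

```text
[0.4741079  0.28457668 0.22528707] [-0.61681257 -0.06406192 -0.7861202 ]
```

View pics/end.png

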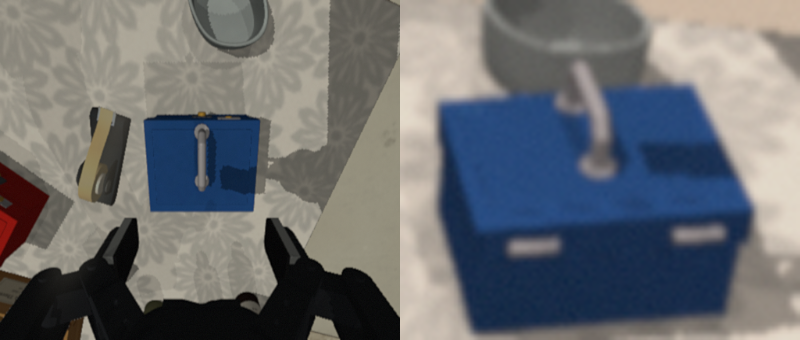

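The side crop shows the lid's front corners lower than at the start (y≈103/88, earlier 90/72), so the lid is fully shut, and the gripper is clear above it.

```bash
python3 -c "
from workcell import manip
print(manip.hand_in())"
```

```text
the job is handed in; nothing more can be done
None
```

The blue tin's catch had missed: the lid lifted freely on the tug, so I pressed it shut, a second tug held firmly, and I let go and handed the job in; the red tin was not touched.

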